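# Clamp the tablet bottle and open its push-and-turn safety cap one-handed

## Task

Open the amber tablet bottle that stands in the one-handed bottle holder: first push the holder's hinged clamp shut against the bottle by its upright thumb tab until its sprung hook clips behind the pin, and let go of it; then press the white safety cap straight down, twist it anticlockwise while it is down, and lift it off. Finish while still holding the cap upright in the gripper, about 5 cm straight above the open bottle, with the bottle upright and clamped in its seat and the glass, the mug and the spectacles left where they stand.

Things in the scene. Friction and masses are not known exactly. Their poses are not given: they have to be found in the camera images.
- holder: One-handed bottle holder, fixed to the table: wooden board 170 x 230 mm, top 18 mm above the table, with a round seat, a fixed steel jaw behind the bottle (+x side), a hinge post at (0, 54) mm and an upright steel pin 7 mm thick at (12, -58) mm, all under 87 mm high. Origin: on the table under the bottle's axis; z up; at yaw 0 its -x side faces the robot.
- clamp (a joint): Angle (rad) of the holder's hinged steel front jaw, 58 to 78 mm above the table: 0 shut, 0.3 to 0.55 at the start, growing as it opens toward the holder's -x. Stiff hinge, stays where left; but near shut its sprung rubber pad presses on the bottle and pushes it open again unless clipped. Pushing it shut at the tab takes up to about 10 N; hard stop at -0.02.
- catch (a joint): Angle (rad) of the sprung hook on the free end of the jaw: 0 at rest. Its ramp rides over the pin as the jaw comes shut (angle up to about 0.2) and it snaps back to about 0 behind the pin when the jaw reaches about 0; clipped, the jaw rests at about 0.02.
- clamp_tab (a point): Point on the outer face of the black thumb tab at the jaw's free end, 95 mm above the table. The tab is an upright plate 6 mm thick, 28 mm wide, 58 to 108 mm above the table. x axis: through the plate, the way to push (holder's +x when shut). With the clamp shut the point is at (-25, -85) mm in the holder's frame, 141 mm from the hinge axis.
- bottle: Round amber bottle with a paper label, loose on the holder's smooth seat plate (unclamped, it turns along with its cap): body 72 mm across, 78 mm to the shoulder, neck rim 121.5 mm above its foot. Origin: centre of its underside, 18 mm above the table; z up its axis. Any yaw at the start.
- cap: White ribbed push-and-turn cap on the bottle, 54 mm across, 30 mm high, its top 150 mm above the table. Origin: centre of its lower rim, 102 mm above the bottle's foot; z up. It clears the bottle when raised 25 mm. An inner spring holds it up in notches: pressing it down 5 mm takes 6 N rising to about 12 N, then it meets a hard stop.
- cap_top (a point): Centre of the cap's top face, 30 mm above the cap's origin. Kept down at least 3.5 mm, the cap turns anticlockwise seen from above; after 0.8 to 1.4 rad (best 1.1; stop at about 1.4) it is free and lifts straight off. Let up too early, or turned clockwise, it stays locked.
- glass: Clear upturned drinking glass, 79 mm across, 90 mm high, on the holder's +y side; origin at the centre of its foot on the table. Leave it alone.
- mug: Striped coffee mug, 84 x 117 x 95 mm with its handle, on the holder's -y side; origin at the centre of its underside. Leave it alone.
- spectacles: Red-framed spectacles on the table to the left of the holder, 141 x 142 x 42 mm; origin at the centre of their underside. Leave them alone.
Mind the look-alikes: they are no part of the job. Several things have the shape of the cap; the one meant has the colours described above. Leave any purple look-alike of the bottle alone.

How it is judged:
On the way, in this order (a step that is already met when the one before it is completed fails the run):
1. the clamp is shut against the bottle and its hook has clipped behind the pin (value of joint clamp below 0.045 rad and value of joint catch below 0.08 rad), for 0.2 s.
2. the cap, pressed down, has been turned past its teeth (z of cap in the frame of bottle below 0.1002 m and angle between the x axis of cap and the x axis of bottle, either way round above 0.3 rad), for 0.05 s.
3. the cap is lifted clear of the bottle (z of cap in the frame of bottle above 0.127 m), for 0.1 s.
At the end, for the whole second after the job is handed in: Cap held by the fingers, upright, still, 2 to 11 cm higher than where it just clears the bottle, within 3 cm of the bottle's axis, not touching the bottle; clamp shut with its hook behind the pin; bottle upright in its seat; glass, mug and spectacles within 3 cm of their start (all of step 1 and z of cap in the frame of bottle between 0.146 and 0.232 m and horizontal distance between cap and bottle below 0.03 m and angle between cap's own z axis and vertical below 0.2 rad and linear speed of cap below 0.03 m/s and contact force between the fingers and cap above 1 N and contact force between cap and bottle below 0.1 N and angle between bottle's own z axis and vertical below 0.08 rad and horizontal distance between bottle and holder below 0.008 m and z of bottle in the frame of holder below 0.023 m); the arm keeps its last pose, push and grip.
It fails at once if the glass, the mug or the spectacles were pushed more than 3 cm or knocked over (distance of any of glass, mug, spectacles from where it was at the start of the episode above 0.03 m or angle between any of glass, mug's own z axis and vertical above 0.5 rad).
It also fails if it takes over 51 s, if anything falls off the work surface, if the arm or the gripper's body presses on something with over 40 N, if the wrist force passes 120 N, or if a joint passes its speed limit or range.

## Robot

A 6-joint arm with a two-finger parallel gripper is mounted at the origin on a cart in front of the work surface, level with it; the furniture and walls round the work are solid. World frame = base frame: x ahead of the robot, y to its left, z up, the work surface at z = 0. Lengths are in m, angles in rad, forces in N, time in s.
With the tool pointing down it reaches from about 0.3 to 0.775 m from the base axis. Payload 14.6 kg.
Tool frame: the origin (TCP) lies at the very end of the fingers, on their centre line; the grasp point (between the pads) lies 19 mm behind it; z points along the fingers, y is the line along which they close (so a half turn about z gives the same grasp; the last joint's range is limited). The gripper opens to 94 mm and grips with 3 to 60 N. Pads are 16 mm wide; open, the fingers measure 119 mm over their backs; the gripper's body (75 mm by 177 mm) begins 78 mm behind the grasp point.
Start: joints at [-0.067, 0.3, 1.521, -0, 1.321, -0.067], TCP at [0.55, -0, 0.205] pointing down, gripper open.
Joint ranges: [-3.03, 3.03], [-0.79, 2.21], [0.23, 2.52], [-1.04, 4.18], [0, 3.07], [-2.55, 2.55]. Speed limits (rad/s): [2.22, 2.22, 2.57, 3.14, 3.14, 3.14].

## Interface

Orientations are given as [roll, pitch, yaw] about the fixed x, y, z axes, in that order (R = Rz(yaw) Ry(pitch) Rx(roll)).
In Python, from station import * gives the robot as it stands.
- The arm moves only by the tool jog_arm, never from a script. Its argument "rows" is a list of rows, each a list of 3 entries, a list of its own where there are three numbers: the shift along the tool's x, y, z in m, then the turn about the tool's z in degrees, then the finger opening in m, from 0 to 0.094. A call has 1 to 12 rows; each row shifts and turns the commanded pose from where the row before left it, along the tool's axes as they then stand; what a row does not reach is not made up. A row lasts 1/12 s, in which the tool goes at most 41.7 mm and 7.16 degrees, less where a joint would pass 70% of its speed; a pose out of reach is approached as far as the arm can. A call is refused whole if a number of a shift passes 0.0417 or a number of a turn 7.16, either way. A call with a gripper value outside its range is refused whole. The fingers move at their own pace and stop on an object; "squeeze" is the grip in N (left out, the last holds). Time passes only in rows, so rows that do not move let the fingers close. It gives the time, the measured TCP pose, the force, the opening and the grip force at its end, in the units of the state.
- get_obs(): the state, without advancing time (a new reading comes with each control period).
- camera(name): name is "scene" or "side" or "wrist"; returns a dict with "image" (400x640x3 uint8, red, green, blue), "range_z" (400x640 float32, m along the optical axis (not along the pixel's ray), 0 where there is no reading), "K" (3x3 intrinsics, pixels), "world_from_camera" (4x4, takes a point from camera to world coordinates); the wrist camera has in their place "T_tool_cam" (4x4, takes a point from camera to tool coordinates, whose origin is the TCP and whose axes are the flange's). Camera axes: x right, y up, looking along -z (the intrinsics and any distortion apply to the point x, -y, -z); pixel columns grow to the right and rows downward; lengths in m; the calibration is good to about 2 mm. A picture is of the moment at which its call begins: read the wrist's pose just before it.
- hand_in(): hands the job in; it is judged then, once.
Trained networks look in a picture, given as the dict that the camera call returned (one of the last four; its "shot" number tells which), for a name from the list of things; names that differ only in an ending like _2 or _b are one class to them, and where a whole thing is asked for, a point or a joint stands for the part that bears it (a point fixed in the world has none). Each returns a list of dicts, best first, with "p" (0 to 1); they miss things now and then, are a little off and sometimes report something else, mostly with a low value. They report only what shows in the picture. A call takes as long as a camera call. They do not tell look-alikes from the thing itself.
- search_frame(label, picture): "at" ([column, row] as shares, 0 to 1, of the picture: columns of its width, rows of its height, amid what is visible of it).
- spot_point(label, picture): "at" ([column, row] as shares, 0 to 1, of the picture: columns of its width, rows of its height: a listed point, or the origin of a listed thing).
The state is a dict: "time_s": time; "qpos": joint angles; "joint_vel": joint speeds; "tau": joint torques, N m; "ee_pos": TCP position; "eef_rot": TCP orientation; "force": force on the tool from outside, world axes, zero at the start; "moment": the same for the moment, N m; "grip_width": finger opening in m; "grip_force": force on a finger pad.
Only numpy, scipy, OpenCV 4.12 (cv2) and the standard library are available. Lean on these libraries where they do the work, as an engineer would, in place of code of your own. Each camera call takes 0.05 s, during which the arm holds its last target. There are 200 camera calls.

## Working session

There is one attempt and no reset: what is moved stays moved. The work goes in short steps, Python scripts to look and compute and a tool call to move; the robot and the scene stay as the last step left them, time stands still between calls to the robot, and variables do not carry over. Pictures are saved under pics/ and viewed, at most 10 in all, crops included, and the job is handed in when it is done.

Besides the shell and the picture viewer there is one more tool, called by a JSON object that holds its "name" and its "arguments". jog_arm: Moves the arm, as the interface text tells. Its arguments: {"type":"object","properties":{"rows":{"type":"array","items":{"type":"array"}},"squeeze":{"type":"number"}},"required":["rows"]}

```bash
mkdir -p pics
cat > h.py <<'E'
from station import *
import numpy as np, cv2
from scipy.spatial.transform import Rotation as R
def world(pic,u,v,T=None,z=None):
    K=pic["K"]; 
    d=pic["range_z"][int(v),int(u)] if z is None else z
    p=np.array([(u-K[0,2])/K[0,0]*d,-(v-K[1,2])/K[1,1]*d,-d,1])
    return ((pic["world_from_camera"] if T is None else T)@p)[:3]
def onplane(pic,u,v,h,T=None):
    T=pic["world_from_camera"] if T is None else T
    a=world(pic,u,v,T,1.0); c=T[:3,3]; return c+(a-c)*(h-c[2])/(a[2]-c[2])
def save(pic,n): cv2.imwrite("pics/"+n+".png",pic["image"][:,:,::-1])
def wristT(o,pic):
    T=np.eye(4);T[:3,:3]=R.from_euler('xyz',o["eef_rot"]).as_matrix();T[:3,3]=o["ee_pos"];return T@pic["T_tool_cam"]
E
python3 - <<'E'
from h import *
o=get_obs();print({k:np.round(v,3) for k,v in o.items()})
for n in("scene","side"):
    p=camera(n);save(p,n)
    for l in("cap_top","clamp_tab","holder","bottle","mug","glass","spectacles"):
        for d in spot_point(l,p)[:3]:
            u,v=d["at"][0]*640,d["at"][1]*400
            h={"cap_top":.15,"clamp_tab":.095,"bottle":.018}.get(l,0)
            print(n,l,round(d["p"],2),round(u),round(v),"plane",onplane(p,u,v,h).round(3),"depth",world(p,u,v).round(3))
E
```

```text
{'time_s': np.float64(0.0), 'qpos': array([-0.067,  0.301,  1.522,  0.   ,  1.321, -0.067]), 'joint_vel': array([-0.   , -0.001,  0.001, -0.002, -0.   , -0.   ]), 'tau': array([-2.0000e-03, -5.3181e+01, -3.5274e+01,  7.1000e-02,  2.4000e-02,
       -0.0000e+00]), 'ee_pos': array([0.55 , 0.   , 0.205]), 'eef_rot': array([-3.14 , -0.   ,  1.571]), 'force': array([-0.497,  0.604,  0.047]), 'moment': array([0.003, 0.036, 0.055]), 'grip_force': np.float64(0.0), 'grip_width': np.float64(0.094)}
scene cap_top 0.8 376 238 plane [0.298 0.246 0.15 ] depth [0.386 0.054 0.026]
scene cap_top 0.63 330 190 plane [0.55 0.06 0.15] depth [0.553 0.056 0.148]
scene clamp_tab 0.71 363 200 plane [ 0.482 -0.037  0.095] depth [ 0.473 -0.019  0.104]
scene holder 0.71 330 233 plane [0.544 0.068 0.   ] depth [0.53  0.09  0.015]
scene holder 0.59 365 202 plane [ 0.556 -0.203  0.   ] depth [ 0.469 -0.03   0.093]
scene holder 0.48 351 196 plane [ 0.627 -0.221  0.   ] depth [ 0.59  -0.153  0.036]
scene bottle 0.94 330 228 plane [0.544 0.065 0.018] depth [0.536 0.079 0.027]
scene bottle 0.64 291 204 plane [ 0.763 -
[... 303 characters left out ...]
3 312 181 plane [0.543 0.039 0.15 ] depth [0.543 0.037 0.151]
side clamp_tab 0.8 290 214 plane [ 0.48  -0.04   0.095] depth [ 0.48  -0.036  0.091]
side holder 0.69 315 214 plane [0.551 0.051 0.   ] depth [0.552 0.009 0.044]
side bottle 0.96 314 210 plane [0.548 0.051 0.018] depth [0.549 0.008 0.062]
side bottle 0.9 381 231 plane [ 0.751 -0.037  0.018] depth [ 0.75  -0.042  0.023]
side mug 0.89 337 279 plane [ 0.616 -0.2    0.   ] depth [ 0.615 -0.235  0.047]
side glass 0.75 301 169 plane [0.5   0.269 0.   ] depth [0.503 0.215 0.047]
side spectacles 0.57 271 145 plane [0.385 0.399 0.   ] depth [0.386 0.395 0.003]
side spectacles 0.53 314 187 plane [0.546 0.175 0.   ] depth [0.55  0.018 0.147]
```

View pics/scene.png

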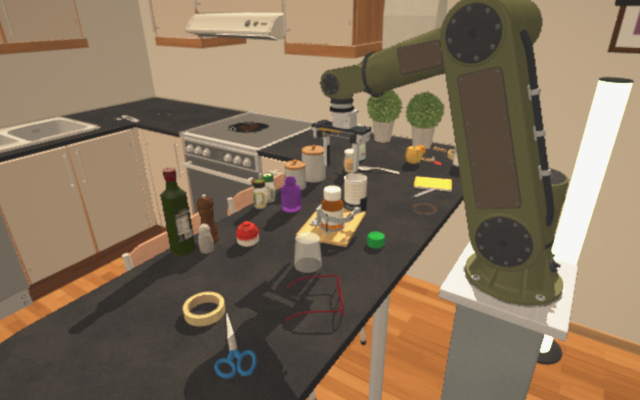

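View pics/side.png

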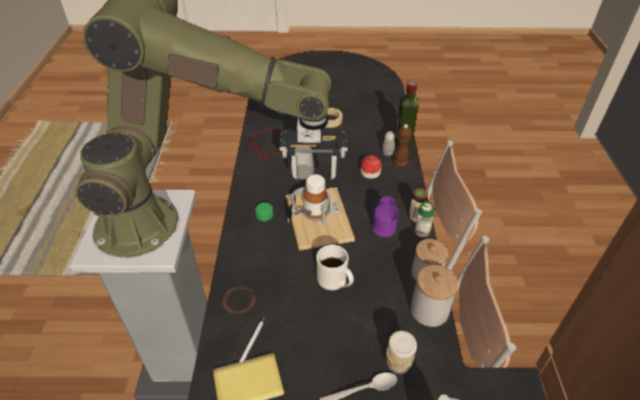

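The scene and side pictures show the amber bottle with the white cap (side px 316,182) in the wooden holder. The tab is at about (292,212), the mug at (332,267) and the glass behind. The green cap at (264,212) is a look-alike. Next I get the holder yaw from the board's colour and depth, plus a wrist view.

Run:
```python
from h import *
def cloud(p,T):
    K=p["K"];d=p["range_z"];v,u=np.indices(d.shape)
    q=np.stack([(u-K[0,2])/K[0,0]*d,-(v-K[1,2])/K[1,1]*d,-d],-1)
    return q@T[:3,:3].T+T[:3,3]
o=get_obs();w=camera("wrist");save(w,"w1")
for n,p in(("side",camera("side")),("wrist",w),("scene",camera("scene"))):
    T=wristT(o,p) if n=="wrist" else p["world_from_camera"]
    c=cloud(p,T);im=p["image"].astype(int);ok=p["range_z"]>0
    near=ok&(abs(c[...,0]-.55)<.2)&(abs(c[...,1]-.05)<.2)
    m=near&(abs(c[...,2]-.018)<.007)&(im[...,0]-im[...,2]>40)
    xy=c[m][:,:2].astype(np.float32)
    if len(xy)>30: print(n,"board",len(xy),cv2.minAreaRect((xy*1000)))
    m=near&(abs(c[...,2]-.15)<.005)&(im.min(-1)>110)
    q=c[m][:,:3]
    if len(q)>5: print(n,"cap",len(q),q.mean(0).round(4),cv2.minEnclosingCircle((q[:,:2]*1000).astype(np.float32)))
    m=near&(c[...,2]>.09)&(c[...,2]<.112)&(im.max(-1)<70)&(c[...,0]<.53)
    q=c[m]
    if len(q)>3: print(n,"tab",len(q),q.mean(0).round(4),q.min(0).round(3),q.max(0).round(3))
for l in("cap_top","clamp_tab","holder"):
    for d in spot_point(l,w)[:2]:
        u,v=d["at"][0]*640,d["at"][1]*400;print(l,d["p"],round(u),round(v),onplane(w,u,v,{"cap_top":.15,"clamp_tab":.095}.get(l,0),wristT(o,w)).round(4))
```

```text
side board 1973 ((624.321533203125, 72.3889389038086), (312.11798095703125, 302.111328125), 12.849091529846191)
side cap 187 [0.5514 0.0418 0.15  ] ((549.67626953125, 42.826881408691406), 29.067684173583984)
side tab 27 [ 0.4762 -0.0348  0.103 ] [ 0.472 -0.044  0.09 ] [ 0.48  -0.023  0.111]
wrist board 16012 ((563.0875244140625, 29.609764099121094), (169.94288635253906, 228.9626922607422), 12.72978401184082)
wrist cap 3058 [0.5528 0.0484 0.1493] ((552.8062133789062, 47.337284088134766), 27.21737289428711)
wrist tab 166 [ 0.4806 -0.0214  0.1038] [ 0.473 -0.038  0.09 ] [ 0.485 -0.012  0.109]
scene board 908 ((606.8402099609375, 65.69850158691406), (334.58184814453125, 237.48350524902344), 27.012516021728516)
scene cap 98 [0.5469 0.05   0.1486] ((548.194091796875, 46.745731353759766), 28.23116683959961)
scene tab 31 [ 0.4731 -0.0249  0.0992] [ 0.467 -0.038  0.09 ] [ 0.479 -0.012  0.108]
cap_top 0.63 195 146 [0.4473 0.0579 0.15  ]
cap_top 0.6 323 159 [0.553  0.0472 0.15  ]
clamp_tab 0.7 251 216 [ 0.4752 -0.0232  0.095 ]
```

View pics/w1.png

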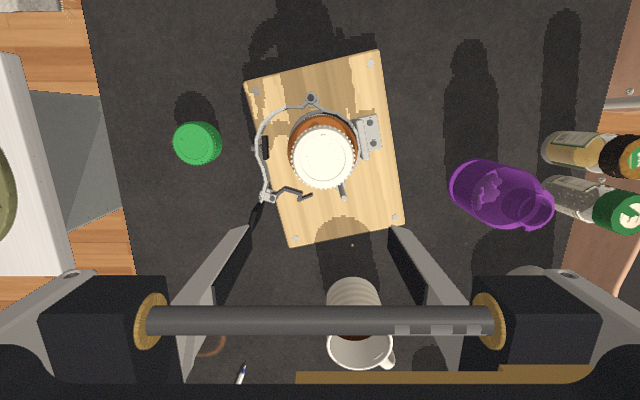

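The wrist view shows the open clamp arm on the left of the bottle. The tab is at about (262,200), the hinge at (311,98) and the pin at (342,190). The board fit of 170x229 mm matches the given size and puts the holder yaw at +12.7°. The bottle axis is at (0.553, 0.047) and the clamp is about 0.53 rad open. I move to a standoff behind the tab with the fingers closed.

{"name": "jog_arm", "arguments": {"rows": [[[-0.004,-0.024,0],0,0],[[-0.004,-0.024,0],0,0],[[-0.004,-0.024,0],0,0],[[-0.004,-0.025,0],0,0],[[0,0,0],7,0],[[0,0,0],7,0],[[0,0,0],7,0],[[0,0,0],7,0],[[0,0,0],7,0],[[0,0,0],7,0],[[0,0,0],7,0],[[0,0,0],7,0]], "squeeze": 30}}

```text
time_s: 2.1
ee_pos: [0.453, -0.016, 0.2055]
eef_rot: [3.141, -0.0, 0.587]
force: [-0.1, 0.3, -0.4]
grip_width: 0.0179
grip_force: 0.0
```

{"name": "jog_arm", "arguments": {"rows": [[[0,0,0.02],7,0],[[0,0,0.02],7,0],[[0,0,0.02],7,0],[[0,0,0.02],7,0],[[0,0,0.02],7,0],[[0,0,0.018],7,0],[[0,0,0],7,0],[[0,0,0],3,0],[[0,0,0],0,0],[[0,0,0],0,0]]}}

```text
time_s: 2.93
ee_pos: [0.4531, -0.016, 0.0875]
eef_rot: [-3.142, -0.0, -0.312]
force: [0.2, 0.6, 0.1]
grip_width: 0.0004
grip_force: 0.0
```

{"name": "jog_arm", "arguments": {"rows": [[[0.007,0,0],0,0],[[0.005,0,0],0,0],[[0.006,0.0015,0],-2.5,0],[[0.006,0.0015,0],-2.5,0],[[0.006,0.0015,0],-2.5,0],[[0.006,0.0015,0],-2.5,0],[[0.006,0.0015,0],-2.5,0]]}}

```text
time_s: 3.52
ee_pos: [0.4926, -0.0341, 0.0875]
eef_rot: [-3.142, -0.0, -0.093]
force: [0.0, -0.1, 0.3]
grip_width: 0.0008
grip_force: 0.3
```

Run:
```python
from h import *
o=get_obs();w=camera("wrist");save(w,"w2");T=wristT(o,w)
p=o["ee_pos"];H=np.array([.5409,.1]);y=o["eef_rot"][2]
r=p[:2]-H;print(p.round(4),y,"polar",np.hypot(*r),np.degrees(np.arctan2(r[1],r[0])),o["force"])
for d in spot_point("clamp_tab",w)[:2]:
    u,v=d["at"][0]*640,d["at"][1]*400;q=onplane(w,u,v,.095,T);s=q[:2]-H;print(d["p"],q,np.hypot(*s),np.degrees(np.arctan2(s[1],s[0]))+87.5)
```

```text
[ 0.4926 -0.0341  0.0875] -0.09282596906784857 polar 0.14247647111183057 -109.79749218045296 [ 0.01501339 -0.14034174  0.30097103]
0.92 [ 0.50190687 -0.03523449  0.095     ] 0.14074384913850543 -18.58423683058247
```

View pics/w2.png

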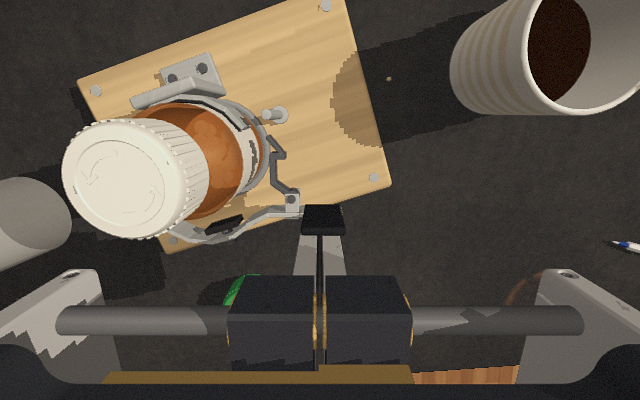

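The fingers are flat against the tab at (322,217). About 18.6° is left, so I continue along the arc.

{"name": "jog_arm", "arguments": {"rows": [[[0.006,0.0014,0],-2.5,0],[[0.006,0.0014,0],-2.5,0],[[0.006,0.0014,0],-2.5,0],[[0.006,0.0014,0],-2.5,0],[[0.006,0.0014,0],-2.5,0],[[0.006,0.0014,0],-2.5,0],[[0.003,0.0007,0],-1.2,0],[[0,0,0],0,0]]}}

```text
time_s: 4.28
ee_pos: [0.531, -0.042, 0.0872]
eef_rot: [-3.142, 0.001, 0.187]
force: [0.0, -0.0, 0.4]
grip_width: 0.0007
grip_force: 0.3
```

```bash
cat > c.py <<'E'
from h import *
o=get_obs();w=camera("wrist");T=wristT(o,w)
p=o["ee_pos"];H=np.array([.5409,.1]);print(p.round(4),o["force"].round(1))
for d in spot_point("clamp_tab",w)[:2]:
    u,v=d["at"][0]*640,d["at"][1]*400;q=onplane(w,u,v,.095,T);s=q[:2]-H;print(d["p"],q.round(4),np.hypot(*s).round(4),"open rad",-np.radians(np.degrees(np.arctan2(s[1],s[0]))+87.5))
E
python3 c.py
```

```text
[ 0.531  -0.042   0.0872] [ 0.  -0.   0.4]
0.91 [ 0.5413 -0.04    0.095 ] 0.14 open rad 0.04052782604741398
0.24 [ 0.6113 -0.1404  0.095 ] 0.2505 open rad -0.24138876847041768
```

{"name": "jog_arm", "arguments": {"rows": [[[0.003,0.0005,0],-1,0],[[0.002,0.0005,0],0,0],[[0,0,0],0,0]]}}

```text
time_s: 4.63
ee_pos: [0.5356, -0.0419, 0.0873]
eef_rot: [-3.141, 0.002, 0.204]
force: [-5.4, -1.3, 1.3]
grip_width: 0.0007
grip_force: 3.1
```

{"name": "jog_arm", "arguments": {"rows": [[[0.002,0.0,0],0,0],[[0.002,0.0,0],0,0],[[0,0,0],0,0]]}}

```text
time_s: 4.88
ee_pos: [0.5392, -0.0417, 0.0873]
eef_rot: [3.141, 0.002, 0.204]
force: [-8.2, -7.1, 4.2]
grip_width: 0.0003
grip_force: 4.6
```

```bash
python3 c.py
```

```text
[ 0.5392 -0.0417  0.0873] [-8.2 -7.1  4.2]
0.88 [ 0.5506 -0.0402  0.095 ] 0.1406 open rad -0.025353203805370036
```

{"name": "jog_arm", "arguments": {"rows": [[[0.0015,0.0,0],0,0],[[0,0,0],0,0]]}}

```text
time_s: 5.15
ee_pos: [0.5398, -0.0417, 0.0873]
eef_rot: [3.141, 0.005, 0.204]
force: [-15.4, -8.1, 6.1]
grip_width: 0.0005
grip_force: 8.2
```

Run:
```python
from h import *
o=get_obs();w=camera("wrist");im=w["image"][60:340,100:500,::-1]
cv2.imwrite("pics/w3.png",cv2.resize(im,None,fx=2,fy=2));print(o["force"])
```

```text
[-15.351516    -8.11556055   6.13827388]
```

View pics/w3.png

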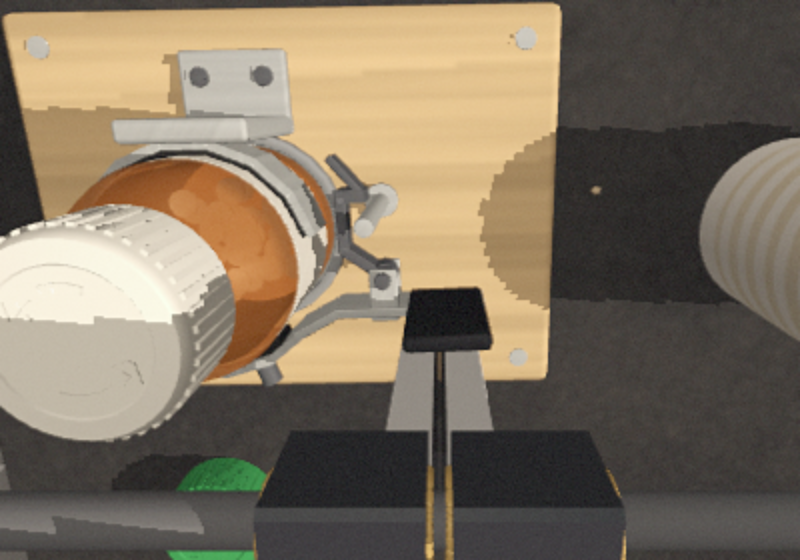

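The hook sits round the pin at about (350,215) and the force jump shows the hard stop. I back off and check that the jaw stays shut.

{"name": "jog_arm", "arguments": {"rows": [[[-0.006,0,0],0,0],[[-0.015,0,0],0,0],[[-0.02,0,0],0,0],[[0,0,-0.01],0,0.05],[[0,0,-0.03],0,0.08],[[0,0,-0.03],0,0.094],[[0,0,-0.03],0,0.094],[[0,0,0],0,0.094]]}}

```text
time_s: 5.87
ee_pos: [0.5038, -0.0492, 0.1938]
eef_rot: [3.138, -0.009, 0.204]
force: [0.9, -0.1, 0.5]
grip_width: 0.0304
grip_force: 0.0
```

```bash
python3 c.py
python3 - <<'E'
from h import *
o=get_obs();w=camera("wrist");T=wristT(o,w)
save(w,"w4")
K=w["K"];d=w["range_z"];v,u=np.indices(d.shape)
q=np.stack([(u-K[0,2])/K[0,0]*d,-(v-K[1,2])/K[1,1]*d,-d],-1)@T[:3,:3].T+T[:3,3]
im=w["image"].astype(int)
m=(abs(q[...,2]-.15)<.005)&(im.min(-1)>110)&(abs(q[...,0]-.553)<.05)&(abs(q[...,1]-.047)<.05);c=q[m]
print("cap",len(c),c.mean(0),cv2.minEnclosingCircle((c[:,:2]*1000).astype(np.float32)),o["eef_rot"],o["qpos"][5])
g=(cv2.minEnclosingCircle((c[:,:2]*1000).astype(np.float32))[0])
g=np.array(g)/1000-o["ee_pos"][:2]
print("tool shift",R.from_euler('xyz',o["eef_rot"]).as_matrix().T@[*g,0])
E
```

```text
[ 0.5038 -0.0492  0.1938] [ 0.9 -0.1  0.5]
0.6 [ 0.5477 -0.041   0.095 ] 0.1412 open rad -0.004357774254976419
cap 3871 [0.55417673 0.04640187 0.14928655] ((553.2959594726562, 47.29941940307617), 27.404993057250977) [ 3.14061273e+00 -2.77407660e-03  2.03985861e-01] 1.1968539775106541
tool shift [ 0.06968157 -0.08390329  0.00011108]
```

View pics/w4.png

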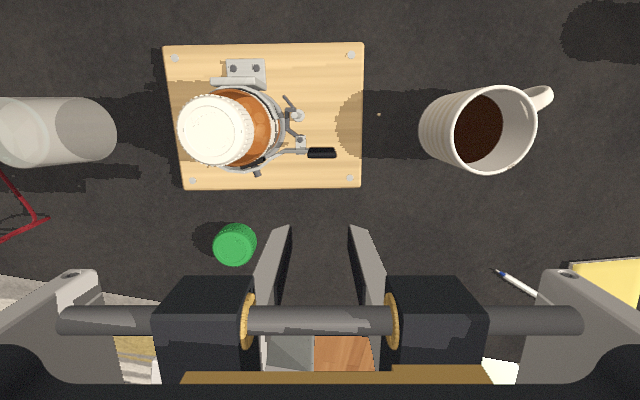

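The clamp stayed shut after release: tab at about 0 rad, hook at (293,118). Cap centre is (0.5533, 0.0473). I go above it, descend and grip.

{"name": "jog_arm", "arguments": {"rows": [[[0.017,-0.021,0],0,0.094],[[0.017,-0.021,0],0,0.094],[[0.018,-0.021,0],0,0.094],[[0.018,-0.021,0],0,0.094],[[0,0,0],0,0.094],[[0,0,0],0,0.094],[[0,0,0],0,0.094]]}}

```text
time_s: 6.6
ee_pos: [0.5523, 0.0471, 0.1864]
eef_rot: [-3.141, 0.002, 0.204]
force: [-0.0, 1.0, -0.4]
grip_width: 0.089
grip_force: 0.0
```

{"name": "jog_arm", "arguments": {"rows": [[[0.001,0,0.018],0,0.094],[[0,0,0.018],0,0.094],[[0,0,0.018],0,0.094],[[0,0,0.017],0,0.094],[[0,0,0],0,0.06],[[0,0,0],0,0.04],[[0,0,0],0,0.04],[[0,0,0],0,0.04],[[0,0,0],0,0.04],[[0,0,0],0,0.04],[[0,0,0],0,0.04],[[0,0,0],0,0.04]], "squeeze": 40}}

```text
time_s: 7.6
ee_pos: [0.5541, 0.0476, 0.117]
eef_rot: [3.141, -0.001, 0.204]
force: [-0.7, 0.5, 3.9]
grip_width: 0.0539
grip_force: 40.0
```

Gripped at 53.9 mm. Next I press down.

{"name": "jog_arm", "arguments": {"rows": [[[0,0,0.002],0,0.04],[[0,0,0.002],0,0.04],[[0,0,0.001],0,0.04],[[0,0,0.001],0,0.04],[[0,0,0],0,0.04],[[0,0,0],0,0.04]], "squeeze": 50}}

```text
time_s: 8.1
ee_pos: [0.5542, 0.0476, 0.1115]
eef_rot: [3.141, -0.001, 0.204]
force: [-2.6, -0.1, 10.7]
grip_width: 0.0534
grip_force: 50.0
```

{"name": "jog_arm", "arguments": {"rows": [[[0,0,0.001],0,0.04],[[0,0,0],0,0.04]]}}

```text
time_s: 8.27
ee_pos: [0.5543, 0.0476, 0.1109]
eef_rot: [3.141, -0.002, 0.204]
force: [-5.2, -0.0, 14.9]
grip_width: 0.0534
grip_force: 50.0
```

Hard stop felt at 15 N. I twist anticlockwise seen from above (negative about the tool z), 63° in all.

{"name": "jog_arm", "arguments": {"rows": [[[0,0,0],-5,0.04],[[0,0,0],-5,0.04],[[0,0,0],-5,0.04],[[0,0,0],-5,0.04],[[0,0,0],-5,0.04],[[0,0,0],-5,0.04],[[0,0,0],0,0.04]]}}

```text
time_s: 8.85
ee_pos: [0.5548, 0.0477, 0.111]
eef_rot: [3.14, -0.002, 0.734]
force: [-0.7, -0.6, 12.4]
grip_width: 0.0538
grip_force: 50.0
```

{"name": "jog_arm", "arguments": {"rows": [[[0,0,0.0005],-5,0.04],[[0,0,0],-5,0.04],[[0,0,0],-5,0.04],[[0,0,0],-5,0.04],[[0,0,0],-5,0.04],[[0,0,0],-5,0.04],[[0,0,0],-4,0.04],[[0,0,0],0,0.04],[[0,0,0],0,0.04]]}}

```text
time_s: 9.6
ee_pos: [0.5548, 0.0479, 0.1109]
eef_rot: [3.138, -0.001, 1.322]
force: [-2.0, 0.5, 17.3]
grip_width: 0.0539
grip_force: 50.0
```

Run:
```python
from h import *
o=get_obs();print(o["moment"].round(3),o["force"].round(1))
p=camera("side");im=p["image"][150:260,240:400,::-1]
w=camera("wrist")["image"][0:330,120:520,::-1]
cv2.imwrite("pics/w5.png",np.hstack([cv2.resize(im,(440,330)),w[:, :350]]))
```

```text
[0.152 0.489 0.126] [-2.   0.5 17.3]
```

View pics/w5.png

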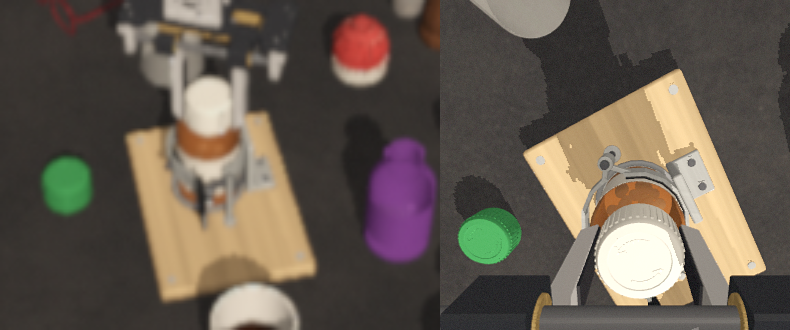

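The bottle is still seated and clamped, and the cap is held and turned 64°. I lift gently.

{"name": "jog_arm", "arguments": {"rows": [[[0,0,-0.003],0,0.04],[[0,0,-0.003],0,0.04],[[0,0,-0.003],0,0.04],[[0,0,-0.003],0,0.04],[[0,0,0],0,0.04]]}}

```text
time_s: 10.12
ee_pos: [0.5538, 0.0476, 0.1213]
eef_rot: [3.141, 0.0, 1.321]
force: [-0.0, -0.1, -0.5]
grip_width: 0.0536
grip_force: 50.0
```

{"name": "jog_arm", "arguments": {"rows": [[[0,0,-0.006],0,0.04],[[0,0,-0.006],0,0.04],[[0,0,-0.006],0,0.04],[[0,0,-0.006],0,0.04],[[0,0,-0.008],0,0.04],[[0,0,-0.01],0,0.04],[[0,0,-0.01],0,0.04],[[0,0,-0.01],0,0.04],[[0,0,-0.008],0,0.04],[[0,0,-0.004],0,0.04],[[0,0,0],0,0.04],[[0,0,0],0,0.04]]}}

```text
time_s: 11.12
ee_pos: [0.5537, 0.0476, 0.1949]
eef_rot: [-3.142, 0.0, 1.321]
force: [-0.7, 0.5, 0.3]
grip_width: 0.053
grip_force: 50.0
```

```bash
python3 c.py
python3 - <<'E'
from h import *
print(get_obs()["force"].round(2))
p=camera("side");im=p["image"][130:260,240:400,::-1]
w=camera("wrist")["image"][0:330,120:520,::-1]
cv2.imwrite("pics/w6.png",np.hstack([cv2.resize(im,(400,330)),w]))
E
```

```text
[0.5537 0.0476 0.1949] [-0.7  0.5  0.3]
[ 0.06 -0.27 -0.05]
```

View pics/w6.png

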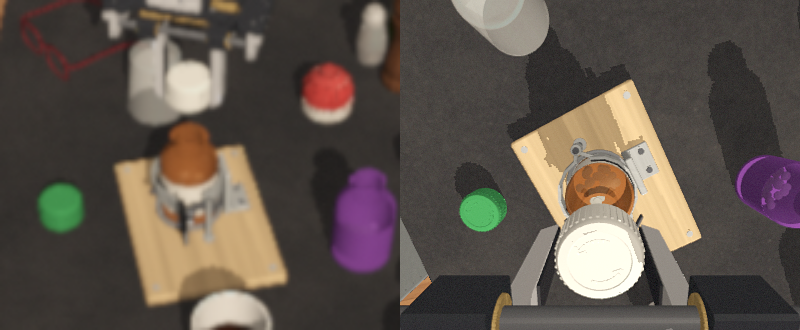

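The cap is held above the open bottle, which is upright in its seat with the clamp shut (left half, tab about (184,215)). The arm is still, so I hand in.

```bash
python3 -c "
from station import *
print(hand_in())"
```

```text
the job is handed in; nothing more can be done
None
```

I handed the job in at about 11 s of the 51 s allowed: clamp clipped shut, cap pressed, twisted 64° and lifted off, held about 5 cm above clearing the upright, seated bottle, with the glass, mug and spectacles untouched; `hand_in()` returned no verdict.

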